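# Find the soft return spring on the comparison tester

## Task

One of the three look-alike foot-pedal return springs on the tester has gone soft. Leaving them on their seats, press each one straight down by its cap with about 12 N (never more than 16 N), so that its pointer stays at the loaded length, and touch the tester itself and its pointers with nothing but the springs. Then take the one spring whose pointer went below the black line and stand it upright, let go, on the steel bench block in front of the tester without disturbing the spool beside it; leave the two sound springs standing on their seats.

Things in the scene. Friction and masses are not known exactly. Their poses are not given: they have to be found in the camera images.
- tester: grey steel comparison tester, fixed to the bench: base plate 110 x 220 x 12 mm with three spigots 75 mm apart in a row along its y axis and a pale back fence (220 mm long, 88 mm high above the bench, front face 40 mm behind the row, on the +x side) with one black horizontal line. Origin on the bench under the middle spigot; x points to the fence, y along the row
- seat_1 (a point): first seat (at +y, the robot's left): centre of the spigot (14 mm diameter, 14 mm high) on the top of the base plate, 12 mm above the bench; a spring's foot ring stands round it with 2 mm of play, its boss top then 106 mm above the bench
- pointer_1 (a joint): slide of the dark pointer (58 mm wide cross bar) at seat_1 on the fence, m: 0 at the top, grows downward. The spring's flange meets it after 2 mm of compression at value 0 and pushes it down; light friction (0.8 N) keeps it at the lowest level reached. Level with the line at 0.0175. With 12 N on the cap a sound spring (900 N/m) takes it to about 0.010, the soft one (420 N/m) to about 0.024
- seat_2 (a point): middle seat: centre of the spigot (14 mm diameter, 14 mm high) on the top of the base plate, 12 mm above the bench; a spring's foot ring stands round it with 2 mm of play, its boss top then 106 mm above the bench
- pointer_2 (a joint): slide of the dark pointer (58 mm wide cross bar) at seat_2 on the fence, m: 0 at the top, grows downward. Works like pointer_1
- seat_3 (a point): last seat (at -y, the robot's right): centre of the spigot (14 mm diameter, 14 mm high) on the top of the base plate, 12 mm above the bench; a spring's foot ring stands round it with 2 mm of play, its boss top then 106 mm above the bench
- pointer_3 (a joint): slide of the dark pointer (58 mm wide cross bar) at seat_3 on the fence, m: 0 at the top, grows downward. Works like pointer_1
- line (a point): middle of the black line on the fence, 62.5 mm above the bench: pointers below it mark a soft spring
- spring_1: guided steel compression spring 94 mm tall: foot ring 28 mm diameter, 10 mm high, 18 mm through hole; coil 25 mm diameter; flange 40 mm diameter at 72 to 76 mm above the foot; on it the boss. Gripped by the boss it lifts as one stiff piece, about 0.14 kg. Origin: centre of the foot's underside, z up. The three look alike; which is soft differs from run to run
- spring_2: a spring of the same shape and size as spring_1, same origin and axes
- spring_3: a spring of the same shape and size as spring_1, same origin and axes
- spring_1_top (a point): centre of the flat top of spring_1's cap boss; the boss is a steel cylinder 24 mm in diameter and 18 mm high, pressed and gripped from above; it can go down 40 mm and begins to give at about 1 N
- spring_2_top (a point): centre of the flat top of spring_2's cap boss; the boss is a steel cylinder 24 mm in diameter and 18 mm high, pressed and gripped from above; it can go down 40 mm and begins to give at about 1 N
- spring_3_top (a point): centre of the flat top of spring_3's cap boss; the boss is a steel cylinder 24 mm in diameter and 18 mm high, pressed and gripped from above; it can go down 40 mm and begins to give at about 1 N
- block: steel bench block on a rubber pad, 67 x 67 x 20 mm, fixed on the bench between the robot and the tester; origin: centre of its underside, top 20 mm above the bench
- spool: wooden thread spool, 24 mm in diameter, 30 mm high, standing loose on the bench about 78 mm to the left (+y) of the block's centre; to be left standing; origin: centre of its underside
Things that resemble listed ones, but are neither listed nor needed, are in the scene too. Leave any blue or yellow look-alike of the spring_3 alone.

How it is judged (in metres and radians):
On the way:
1. all three springs have been loaded on their seats, each pointer pushed down by at least 9 N or so ((value of joint pointer_1 above 0.0175 m or (value of joint pointer_1 above 0.0072 m and horizontal distance between any of spring_1, spring_2 and seat_1 below 0.01 m)) and (value of joint pointer_2 above 0.0175 m or (value of joint pointer_2 above 0.0072 m and horizontal distance between any of spring_1, spring_2 and seat_2 below 0.01 m)) and (value of joint pointer_3 above 0.0175 m or (value of joint pointer_3 above 0.0072 m and horizontal distance between any of spring_1, spring_2 and seat_3 below 0.01 m)) and value of joint each of pointer_1, pointer_2, pointer_3 above 0.0072 m and (horizontal distance between spring_3 and seat_1 below 0.01 m or horizontal distance between spring_3 and seat_2 below 0.01 m or horizontal distance between spring_3 and seat_3 below 0.01 m) and angle between spring_3's own z axis and vertical below 0.1 rad), for 0.2 s.
At the end, for the whole second after the job is handed in: Pointers left past 7 mm at sound springs and past the line (17.5 mm) at the soft one's seat; sound springs upright within 8 mm of their starts; the soft spring at rest, upright within 0.1 rad, its centre on the block; spool within 15 mm of its start ((value of joint pointer_1 above 0.0175 m or (value of joint pointer_1 above 0.0072 m and horizontal distance between any of spring_1, spring_2 and seat_1 below 0.01 m)) and (value of joint pointer_2 above 0.0175 m or (value of joint pointer_2 above 0.0072 m and horizontal distance between any of spring_1, spring_2 and seat_2 below 0.01 m)) and (value of joint pointer_3 above 0.0175 m or (value of joint pointer_3 above 0.0072 m and horizontal distance between any of spring_1, spring_2 and seat_3 below 0.01 m)) and distance of each of spring_1, spring_2 from where it was at the start of the episode below 0.008 m and angle between each of spring_1, spring_2, spring_3's own z axis and vertical below 0.1 rad and x of spring_3 in the frame of block between -0.0335 and 0.0335 m and y of spring_3 in the frame of block between -0.0335 and 0.0335 m and z of spring_3 in the frame of block between 0.016 and 0.024 m and linear speed of spring_3 below 0.02 m/s and distance of spool from where it was at the start of the episode below 0.015 m); the robot touches nothing.
It fails at once if a spring is loaded beyond about 17 N on the tester (contact force between any of spring_1, spring_2, spring_3 and tester above 18 N).
It fails at once if the tester or its pointers are touched directly by the gripper or arm (contact force between any of the fingers, the arm and tester above 0.5 N).
It fails at once if a sound spring is lifted off its seat or toppled (distance of any of spring_1, spring_2 from where it was at the start of the episode above 0.02 m or angle between any of spring_1, spring_2's own z axis and vertical above 0.35 rad).
It fails at once if the soft spring is tipped over (angle between spring_3's own z axis and vertical above 0.6 rad).
It fails at once if the spool by the block is knocked away (distance of spool from where it was at the start of the episode above 0.03 m).
It also fails if it takes over 54 s, if anything falls off the work surface, if the arm or the gripper's body presses on something with over 40 N, if the wrist force passes 120 N, or if a joint passes its speed limit or range.

## Robot

A 6-joint arm with a two-finger parallel gripper is mounted at the origin on a cart in front of the work surface, level with it; the furniture and walls round the work are solid. World frame = base frame: x ahead of the robot, y to its left, z up, the work surface at z = 0. Lengths are in m, angles in degrees, forces in N, time in s.
With the tool pointing down it reaches from about 0.35 to 0.875 m from the base axis. Payload 4.2 kg.
Tool frame: the origin (TCP) lies on the centre line of the jaws, within the pads' length; the fingertips stand 11 mm ahead of it and the grasp point (between the pads) lies 8 mm behind it; y points along the fingers, z is the direction in which the jaws open and shut, and the axes are right-handed (so a half turn about y gives the same grasp; the last joint's range is limited). The gripper opens to 87 mm and grips with 3 to 60 N. Pads are 19 mm wide; open, the fingers measure 117 mm over their backs; the gripper's body (75 mm by 190 mm) begins 51 mm behind the grasp point.
Start: joints at [80.191, 22.042, 0.453, 0, -68.411, -14.817], TCP at [0.26, 0.568, 0.234] pointing down, gripper open.
Joint ranges: [-179.83, 179.83], [-69.29, 118.12], [-61.27, 80.66], [-181.25, 117.63], [-171.15, -9.14], [-177.46, 177.46]. Speed limits (degrees/s): [159.86, 159.86, 180, 180, 180, 180].

## Interface

Orientations are given as a 3x3 rotation matrix whose columns are the frame's x, y, z axes.
In Python, from station import r, optics gives the robot as it stands. The module is installed in compiled form; this text tells all that it offers.
- The arm moves only by the tool step_arm, never from a script. Its argument "moves" is a list that holds one entry, the list of rows, each a list of 7 numbers: the turn, a rotation vector about the tool's x, y, z in rad, then the shift along the tool's x, y, z in cm, then the opening in per cent of the stroke, from 0 (shut) to 100 (fully open). A call has exactly 5 rows; each row is the pose to reach, as a shift and turn from the pose commanded when the call began, along the tool's axes at that moment; what a row does not reach only later rows make up. A row lasts 1/12 s, in which the tool goes at most 41.7 mm and 7.16 degrees, less where a joint would pass 70% of its speed; a pose out of reach is approached as far as the arm can. A call with a gripper value outside its range is refused whole. The fingers move at their own pace and stop on an object; the grip force is fixed at half the most. Time passes only in rows, so rows that repeat a pose let the fingers close, or fill a call up. It gives the time, the measured TCP pose, the force and the opening at its end, in the units of the state.
- r.sense(): the state, without advancing time (a new reading comes with each control period).
- optics.capture(name): name is "side" or "top" or "wrist"; returns a dict with "image" (480x640x3 uint8, red, green, blue), "fov_y" (degrees; the focal length in pixels is half the picture's height over the tangent of half this angle, whatever the lens; pixels are square), "cx", "cy" (the principal point, pixels), "cam_to_world" (4x4, takes a point from camera to world coordinates). Camera axes: x right, y down, z forward; pixel columns grow to the right and rows downward; lengths in m; the calibration is good to about 2 mm. A picture is of the moment at which its call begins. There is no depth.
- r.finish_job(): hands the job in, once; it reports no verdict.
The state is a dict: "time_s": time; "joints": joint angles; "joint_velocities": joint speeds; "effort": joint torques, N m; "tcp_pos": TCP position; "ee_rot": TCP orientation; "wrist_force": force on the tool from outside, world axes, zero at the start; "moment": the same for the moment, N m; "gripper_width": opening from 0.0 (shut) to 1.0 (fully open).
Only numpy, scipy, OpenCV 4.12 (cv2) and the standard library are available. Lean on these libraries where they do the work, as an engineer would, in place of code of your own. Each camera call takes 0.05 s, during which the arm holds its last target.

## Working session

There is one attempt and no reset: what is moved stays moved. The work goes in short steps, Python scripts to look and compute and a tool call to move; the robot and the scene stay as the last step left them, time stands still between calls to the robot, and variables do not carry over. Pictures are saved under pics/ and viewed, and the job is handed in when it is done.

Besides the shell and the picture viewer there is one more tool, called after ">>>" as a command line: name --argument value ..., lists and objects as JSON in quotes. step_arm: Moves the arm, as the interface text tells. Its arguments: {"type":"object","properties":{"moves":{"type":"array"}},"required":["moves"]}

```bash
mkdir -p pics; cat > h.py <<'E'
import numpy as np, cv2
from station import r, optics
def snap(name,fn):
    d=optics.capture(name); cv2.imwrite('pics/'+fn,d['image'][:,:,::-1]); 
    np.savez('pics/'+fn[:-4]+'.npz',**{k:np.array(v) for k,v in d.items()})
    return d
def load(fn): return dict(np.load('pics/'+fn+'.npz'))
def pt(d,u,v,z):
    f=240/np.tan(np.radians(d['fov_y'])/2)
    R=np.array(d['cam_to_world']); ray=R[:3,:3]@np.array([(u-d['cx'])/f,(v-d['cy'])/f,1]); o=R[:3,3]
    return o+ray*(z-o[2])/ray[2]
def px(d,P):
    f=240/np.tan(np.radians(d['fov_y'])/2)
    R=np.array(d['cam_to_world']); c=R[:3,:3].T@(np.array(P)-R[:3,3])
    return c[0]/c[2]*f+d['cx'],c[1]/c[2]*f+d['cy']
E
python3 - <<'E'
from h import *
print(r.sense())
for n in ['side','top','wrist']:
    d=snap(n,n+'0.png'); print(n,d['fov_y'],d['cx'],d['cy'],np.round(d['cam_to_world'],4))
E
```

```text
{'time_s': 0.0, 'joints': array([ 8.01918205e+01,  2.20911460e+01,  3.78622156e-01, -2.91904481e-02,
       -6.84127689e+01, -1.48161923e+01]), 'joint_velocities': array([-0.06336486, -0.02564105, -0.07143302,  0.06674894,  0.09216602,
        0.04140137]), 'effort': array([ 1.12160615e-03, -3.90666068e+01,  1.87403083e+01,  4.21996325e+00,
        1.09042719e-02, -1.83983293e-04]), 'tcp_pos': array([0.26015756, 0.56762476, 0.23244712]), 'ee_rot': array([[-9.08980664e-01, -8.39318928e-04, -4.16837437e-01],
       [ 4.16838269e-01, -2.07406091e-03, -9.08978303e-01],
       [-1.01623539e-04, -9.99997497e-01,  2.23514151e-03]]), 'wrist_force': array([-0.36278391,  0.69211635, -0.80649332]), 'moment': array([-0.00625554,  0.05896243,  0.00534565]), 'gripper_width': 0.9991388270072643}
side 52.13504664206365 325.03457439530695 239.29173471567356 [[ 0.8749 -0.3032  0.3776  0.2045]
 [-0.4843 -0.5611  0.6713 -0.367 ]
 [ 0.0083 -0.7702 -0.6377  0.6253]
 [ 0.      0.      0.      1.    ]]
top 43.58064862572764 327.16502324361124 244.4656406436486 [[-0.0184 -0.9966  0.0801  0.4455]
 [-0.9998  0.0189  0.005   0.1821]
 [-0.0065 -0.08   -0.9968  1.0014]
 [ 0.      0.      0.      1.    ]]
wrist 65.19077342606477 326.34964397880367 233.99152776436907 [[-0.4166 -0.8799 -0.2285  0.3217]
 [-0.9091  0.4041  0.1014  0.5383]
 [ 0.0031  0.2499 -0.9683  0.384 ]
 [ 0.      0.      0.      1.    ]]
```

View pics/side0.png

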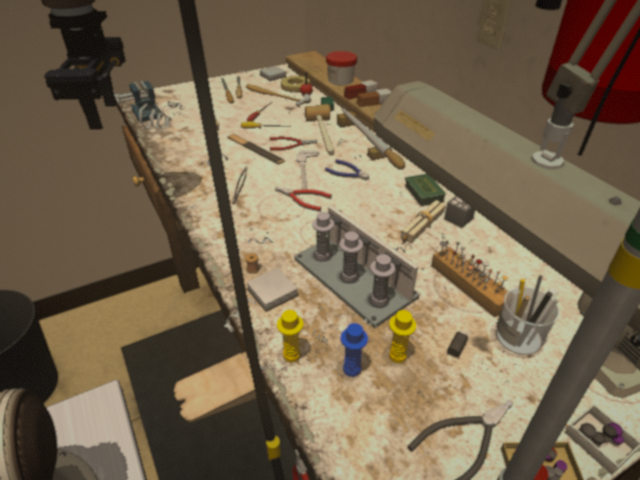

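View pics/top0.png

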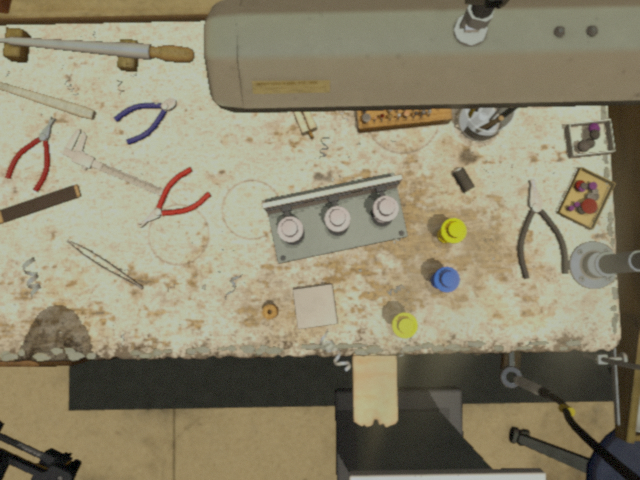

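View pics/wrist0.png

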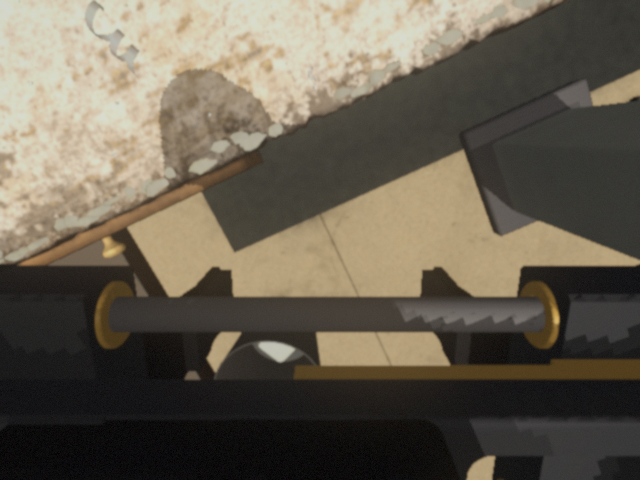

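```bash
python3 - <<'E'
from h import *
a=cv2.imread('pics/top0.png'); cv2.imwrite('pics/tc.png',cv2.resize(a[160:345,250:450],None,fx=4,fy=3.2*1.25*0+4,interpolation=cv2.INTER_CUBIC)[:600*2])
b=cv2.imread('pics/side0.png'); cv2.imwrite('pics/sc.png',cv2.resize(b[200:330,230:430],None,fx=4,fy=4,interpolation=cv2.INTER_CUBIC))
E
python3 - <<'E'
import cv2
a=cv2.imread('pics/tc.png');print(a.shape);cv2.imwrite('pics/tc1.png',a[:600])
E
```

```text
(740, 800, 3)
```

View pics/tc1.png

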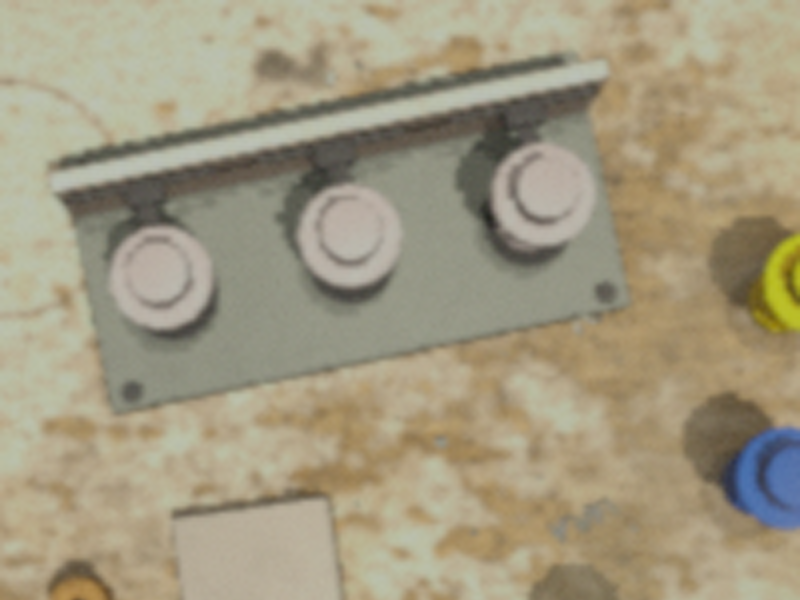

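View pics/sc.png

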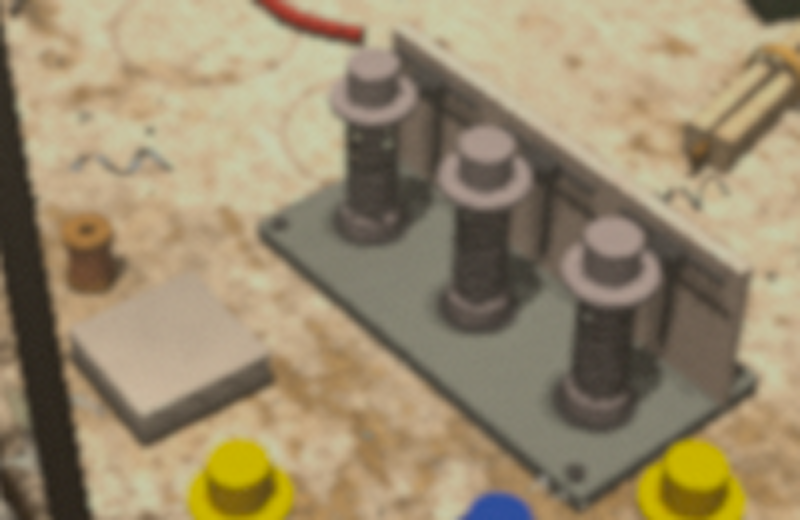

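```bash
python3 - <<'E'
from h import *
t=load('top0');s=load('side0')
c=lambda x,o:(x+.5)/4-.5+o
T=[(157,272),(351,227),(547,190)];S=[(373,63),(487,143),(614,238)]
from scipy.optimize import least_squares
for a,b in zip(T,S):
    A=pt(t,c(a[0],250),c(a[1],160),.106);B=pt(s,c(b[0],230),c(b[1],200),.106)
    print(A.round(4),B.round(4))
print('block top corners',[pt(t,c(x,250),c(y,160),.02)[:2].round(4) for x,y in [(173,513),(328,494),]])
print('base corners',[pt(t,c(x,250),c(y,160),.012)[:2].round(4) for x,y in [(113,412),(630,302)]])
print('fence top front',[pt(t,c(x,250),c(y,160),.088)[:2].round(4) for x,y in [(57,193),(606,80)]])
for n,(u,v) in dict(blk=(315,305),spool=(270,311),b1=(294,292),b2=(332,284),b3=(336,326),b4=(298,328)).items(): print(n,pt(t,u,v,.02)[:2].round(4))
for n,(u,v) in dict(blk=(272,288.5)).items(): print(n,pt(s,u,v,.02)[:2].round(4))
print('machine edge',pt(t,300,108,.0),pt(t,300,108,.2),pt(t,300,108,.4))
a=cv2.imread('pics/top0.png'); cv2.imwrite('pics/tc2.png',cv2.resize(a[270:345,250:450],None,fx=4,fy=4,interpolation=cv2.INTER_CUBIC))
E
```

```text
[0.5438 0.2435 0.106 ] [0.5407 0.2393 0.106 ]
[0.5594 0.1704 0.106 ] [0.5558 0.1676 0.106 ]
[0.572  0.0965 0.106 ] [0.5691 0.0927 0.106 ]
block top corners [array([0.4543, 0.2442]), array([0.4609, 0.1808])]
base corners [array([0.4964, 0.2689]), array([0.5379, 0.0545])]
fence top front [array([0.577 , 0.2827]), array([0.6168, 0.071 ])]
blk [0.4259 0.2086]
spool [0.4175 0.2819]
b1 [0.4476 0.2424]
b2 [0.4595 0.1803]
b3 [0.3914 0.1751]
b4 [0.3893 0.2368]
blk [0.4181 0.1973]
machine edge [0.76018293 0.22905961 0.        ] [0.69732828 0.2196717  0.2       ] [0.63447363 0.21028378 0.4       ]
```

View pics/tc2.png

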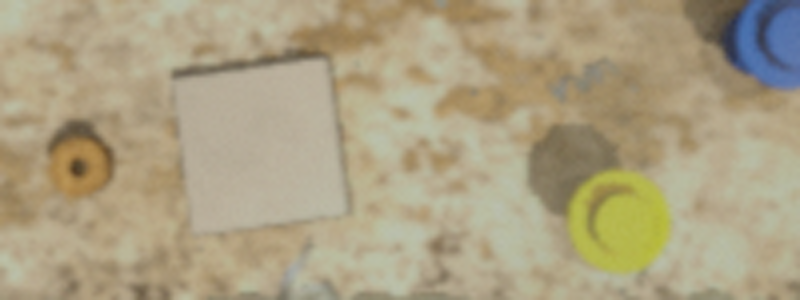

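>>> step_arm --moves '[[[0,0.1,0,-3,0,2,100],[0,0.2,0,-6,0,4,100],[0,0.3,0,-9,0,6,80],[0,0.4,0,-12,0,8,60],[0,0.5,0,-15,0,10,50]]]'

```text
time_s: 0.57
tcp_pos: [0.3555, 0.4131, 0.2333]
ee_rot: [[-0.594, -0.0, -0.804], [0.804, -0.001, -0.594], [-0.0, -1.0, 0.001]]
wrist_force: [0.6, 0.1, -0.0]
gripper_width: 0.85
```

```bash
cat >> h.py <<'E'
YAW=np.radians(10.9)
def delta(P,flip=True,yaw=YAW):
    from scipy.spatial.transform import Rotation as Rn
    s=r.sense(); R=s['ee_rot']
    z=np.array([-np.sin(yaw),np.cos(yaw),0])*(1 if flip else -1); y=np.array([0,0,-1.]); x=np.cross(y,z)
    Rt=np.column_stack([x,y,z])
    print('t',round(s['time_s'],2),'tcp',s['tcp_pos'].round(4),'F',s['wrist_force'].round(2),'w',round(s['gripper_width'],3),'j',s['joints'].round(1))
    print('rotvec',Rn.from_matrix(R.T@Rt).as_rotvec().round(4),'shift cm',(100*R.T@(np.array(P)-s['tcp_pos'])).round(2))
E
python3 -c "
from h import *
delta([.5,.18,.23])"
```

```text
t 0.57 tcp [0.3555 0.4131 0.2333] F [ 0.64  0.13 -0.04] w 0.85 j [ 66.3  14.3 -10.9  -0.  -64.9 -29.9]
rotvec [-1.0000e-04  2.0172e+00 -7.0000e-04] shift cm [-27.33   0.33   2.24]
```

>>> step_arm --moves '[[[0,0.1,0,-3,0,0.2,50],[0,0.2,0,-6,0,0.4,50],[0,0.3,0,-9,0,0.6,40],[0,0.4,0,-12,0,0.8,30],[0,0.5,0,-15,0,1,20]]]'

```text
time_s: 0.98
tcp_pos: [0.4372, 0.287, 0.2334]
ee_rot: [[-0.136, -0.0, -0.991], [0.991, -0.0, -0.136], [-0.0, -1.0, 0.0]]
wrist_force: [-0.2, 0.8, 0.2]
gripper_width: 0.476
```

```bash
python3 -c "
from h import *
delta([.5,.18,.23])"
```

```text
t 0.98 tcp [0.4372 0.287  0.2334] F [-0.18  0.76  0.17] w 0.476 j [ 51.1  12.1 -13.8  -0.  -64.2 -43.3]
rotvec [-2.0000e-04  1.5167e+00 -3.0000e-04] shift cm [-11.46   0.34  -4.77]
```

>>> step_arm --moves '[[[0,0.11,0,-2.3,0,-0.9,0],[0,0.22,0,-4.6,0,-1.9,0],[0,0.33,0,-6.9,0,-2.8,0],[0,0.44,0,-9.2,0,-3.8,0],[0,0.55,0,-11.4,0,-4.7,0]]]'

```text
time_s: 1.4
tcp_pos: [0.4997, 0.1809, 0.2334]
ee_rot: [[0.403, -0.0, -0.915], [0.915, -0.0, 0.403], [-0.0, -1.0, 0.0]]
wrist_force: [0.2, 0.4, -0.5]
gripper_width: 0.092
```

>>> step_arm --moves '[[[0,0.12,0,0,0,0,0],[0,0.24,0,0,0,0,0],[0,0.36,0,0,0,0,0],[0,0.48,0,0,0,0,0],[0,0.6,0,0,0,0,0]]]'

```text
time_s: 1.82
tcp_pos: [0.4991, 0.182, 0.2332]
ee_rot: [[0.85, -0.001, -0.527], [0.527, -0.0, 0.85], [-0.001, -1.0, 0.0]]
wrist_force: [-0.1, -0.1, 0.2]
gripper_width: 0.005
```

```bash
python3 -c "
from h import *
delta([.5,.18,.23])"
```

```text
t 1.82 tcp [0.4991 0.182  0.2332] F [-0.14 -0.09  0.18] w 0.005 j [ 37.5  13.  -12.7  -0.  -64.4 -95.7]
rotvec [ 0.      0.3652 -0.0008] shift cm [-0.03  0.32 -0.21]
```

>>> step_arm --moves '[[[0,0.12,0,0,0,0,0],[0,0.24,0,0,0,0,0],[0,0.365,0,0,0,0,0],[0,0.365,0,0,0,0,0],[0,0.365,0,0,0,0,0]]]'

```text
time_s: 2.23
tcp_pos: [0.4992, 0.1822, 0.2333]
ee_rot: [[0.98, -0.0, -0.199], [0.199, -0.0, 0.98], [-0.0, -1.0, -0.0]]
wrist_force: [0.6, -1.5, 0.5]
gripper_width: 0.01
```

```bash
python3 -c "
from h import *
delta([.5,.18,.23])
for n in ['wrist','side','top']:
  d=snap(n,n+'1.png')
  if n=='wrist': print(d['cam_to_world'].round(4))"
```

```text
t 2.23 tcp [0.4992 0.1822 0.2333] F [ 0.65 -1.55  0.49] w 0.01 j [  37.6   12.9  -12.7   -0.   -64.4 -116.1]
rotvec [ 0.0001  0.0098 -0.0005] shift cm [ 0.04  0.33 -0.23]
[[-0.1988  0.949   0.2447  0.432 ]
 [ 0.98    0.1928  0.0485  0.1674]
 [-0.0012  0.2495 -0.9684  0.3848]
 [ 0.      0.      0.      1.    ]]
```

View pics/wrist1.png

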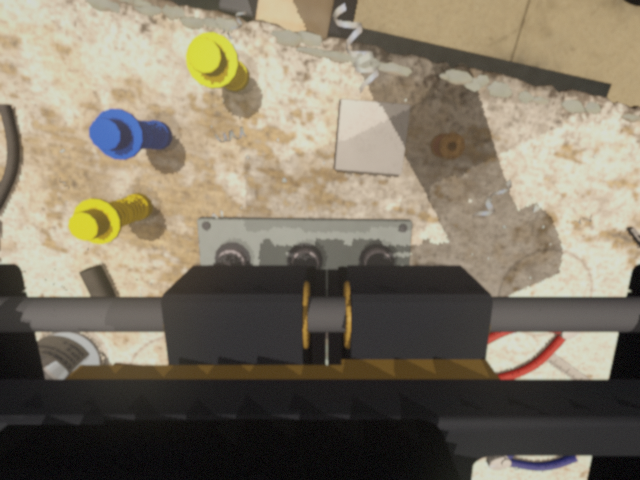

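View pics/side1.png

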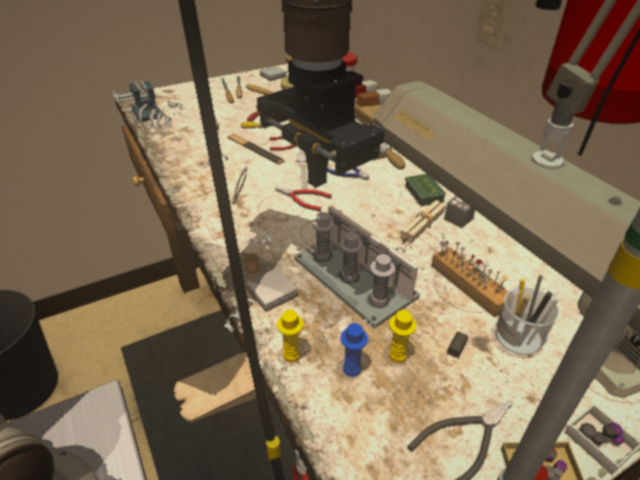

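```bash
python3 - <<'E'
from h import *
a=cv2.imread('pics/wrist1.png'); cv2.imwrite('pics/wc1.png',cv2.resize(a[85:275,190:490],None,fx=2.6,fy=2.6,interpolation=cv2.INTER_CUBIC))
b=cv2.imread('pics/side1.png'); cv2.imwrite('pics/sc1.png',cv2.resize(b[110:320,240:430],None,fx=2.8,fy=2.8,interpolation=cv2.INTER_CUBIC))
t=load('top1');s=load('side1')
print(px(s,[.4992,.1822,.2223]),px(t,[.4992,.1822,.2223]))
E
```

```text
(np.float64(317.40595979473153), np.float64(181.28335369791677)) (np.float64(330.16430204317663), np.float64(251.1964950212154))
```

View pics/wc1.png

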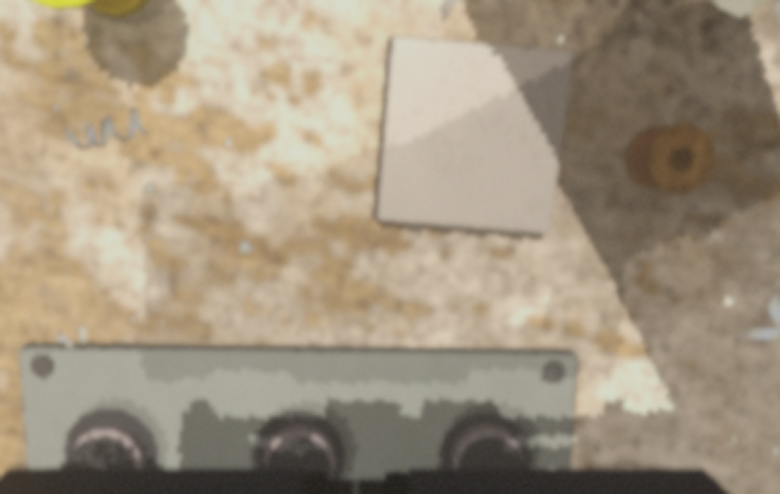

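View pics/sc1.png

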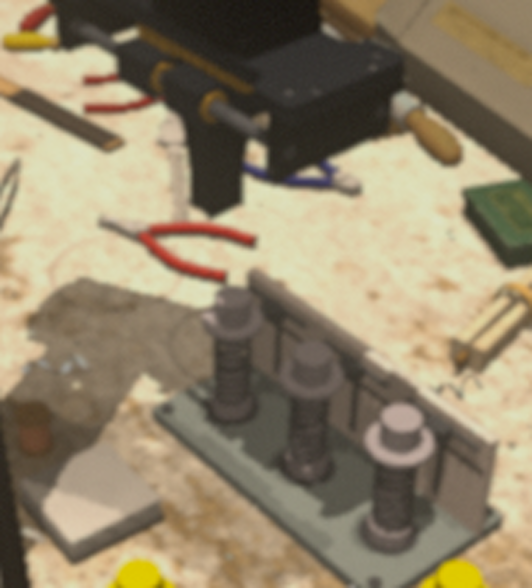

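```bash
python3 - <<'E'
from h import *
w=load('wrist1')
c=lambda x,o:(x+.5)/2.6-.5+o
P=lambda x,y,z:pt(w,c(x,190),c(y,85),z)[:2].round(4)
print('base',P(22,347,.012),P(577,352,.012))
print('holes',P(42,365,.012),P(553,371,.012))
print('block',[P(x,y,.02) for x,y in [(388,38),(573,52),(545,236),(377,221)]],np.mean([P(x,y,.02) for x,y in [(388,38),(573,52),(545,236),(377,221)]],0))
print('spool top',P(682,157,.03))
t=load('top0');c4=lambda x,o:(x+.5)/4-.5+o
print('top holes',[pt(t,c4(x,250),c4(y,160),.012)[:2].round(4) for x,y in [(605,292),(132,391)]])
s=load('side0')
print('side holes',[pt(s,c4(x,230),c4(y,200),.012)[:2].round(4) for x,y in [(575,474),(279,224)]])
print('side block',[pt(s,c4(x,230),c4(y,200),.02)[:2].round(4) for x,y in [(72,345),(193,272),(270,362),(145,420)]])
print('top block',[pt(t,c4(x,250),c4(y,270),.02)[:2].round(4) for x,y in [(173,74),(328,56),(350,213),(192,234)]])
print('spool',pt(t,c4(78,250),c4(166,270),.03),pt(s,c4(90,230),c4(229,200),.03))
E
```

```text
base [0.5358 0.0552] [0.4946 0.268 ]
holes [0.5414 0.0638] [0.5039 0.2607]
block [array([0.3966, 0.1716]), array([0.3882, 0.2368]), array([0.453, 0.243]), array([0.46  , 0.1808])] [0.42445 0.20805]
spool top [0.4159 0.2816]
top holes [array([0.5423, 0.0647]), array([0.505 , 0.2609])]
side holes [array([0.5392, 0.0631]), array([0.5018, 0.2594])]
side block [array([0.3837, 0.2232]), array([0.4491, 0.2405]), array([0.4544, 0.1731]), array([0.3937, 0.1678])]
top block [array([0.4539, 0.2442]), array([0.4601, 0.1809]), array([0.3964, 0.1731]), array([0.3891, 0.2374])]
spool [0.41762478 0.28231096 0.03      ] [0.41592412 0.27883594 0.03      ]
```

```bash
python3 -c "
from h import *
delta([.5428,.2425,.130]);"
```

```text
t 2.38 tcp [0.4993 0.1823 0.2335] F [ 0.5   0.03 -0.68] w 0.003 j [  37.6   12.9  -12.6   -0.   -64.4 -116.2]
rotvec [ 0.      0.0085 -0.0002] shift cm [ 5.46 10.34  5.05]
```

>>> step_arm --moves '[[[0,0.008,0,1.8,1,1.7,0],[0,0.008,0,3.6,3,3.4,0],[0,0.008,0,5.46,6,5.05,0],[0,0.008,0,5.46,8.5,5.05,0],[0,0.008,0,5.46,10.3,5.05,0]]]'

```text
time_s: 2.8
tcp_pos: [0.5425, 0.2429, 0.1274]
ee_rot: [[0.982, -0.003, -0.19], [0.19, -0.002, 0.982], [-0.003, -1.0, -0.001]]
wrist_force: [-0.4, 0.5, -1.5]
gripper_width: 0.008
```

```bash
python3 -c "
from h import *
delta([.5428,.2425,.122]);
d=snap('side','side2.png'); snap('wrist','wrist2.png'); b=cv2.imread('pics/side2.png'); cv2.imwrite('pics/sc2.png',cv2.resize(b[130:320,240:430],None,fx=3.1,fy=3.1,interpolation=cv2.INTER_CUBIC))"
```

```text
t 2.8 tcp [0.5425 0.2429 0.1274] F [-0.39  0.47 -1.46] w 0.008 j [  39.7   24.6  -12.    -0.   -53.6 -118.7]
rotvec [ 0.0011  0.0005 -0.0033] shift cm [ 0.02  0.54 -0.05]
```

View pics/sc2.png

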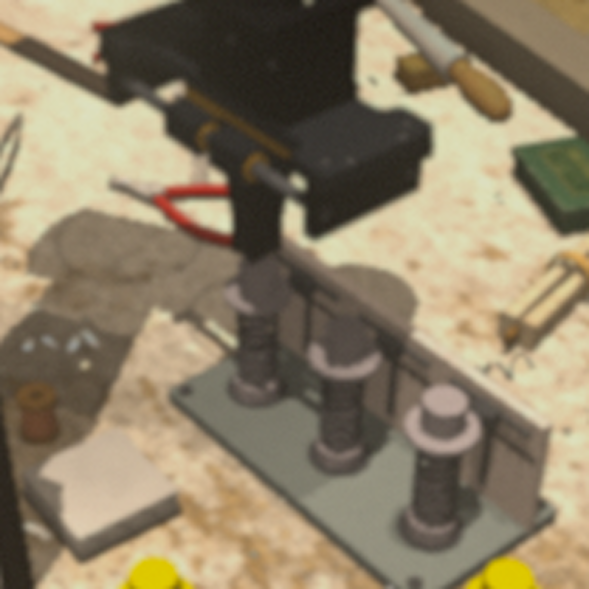

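View pics/wrist2.png

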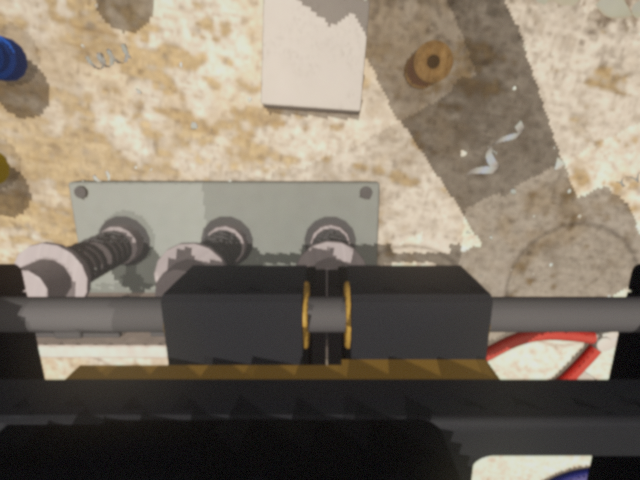

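>>> step_arm --moves '[[[0,0,0,0,0.2,0,0],[0,0,0,0,0.4,0,0],[0,0,0,0,0.6,0,0],[0,0,0,0,0.8,0,0],[0,0,0,0,0.8,0,0]]]'

```text
time_s: 3.32
tcp_pos: [0.5431, 0.2425, 0.1232]
ee_rot: [[0.982, 0.001, -0.188], [0.188, 0.001, 0.982], [0.001, -1.0, 0.001]]
wrist_force: [0.2, 0.7, -0.2]
gripper_width: 0.003
```

>>> step_arm --moves '[[[0,0,0,0,0.1,0,0],[0,0,0,0,0.2,0,0],[0,0,0,0,0.3,0,0],[0,0,0,0,0.4,0,0],[0,0,0,0,0.4,0,0]]]'

```text
time_s: 3.73
tcp_pos: [0.5429, 0.2424, 0.1183]
ee_rot: [[0.982, -0.0, -0.188], [0.188, -0.0, 0.982], [-0.0, -1.0, -0.0]]
wrist_force: [0.1, -0.5, -0.2]
gripper_width: 0.004
```

>>> step_arm --moves '[[[0,0,0,0,0.1,0,0],[0,0,0,0,0.2,0,0],[0,0,0,0,0.3,0,0],[0,0,0,0,0.4,0,0],[0,0,0,0,0.4,0,0]]]'

```text
time_s: 4.15
tcp_pos: [0.5432, 0.2426, 0.1149]
ee_rot: [[0.982, 0.001, -0.188], [0.188, 0.0, 0.982], [0.001, -1.0, 0.0]]
wrist_force: [0.6, 0.8, 3.1]
gripper_width: 0.009
```

>>> step_arm --moves '[[[0,0,0,0,0.1,0,0],[0,0,0,0,0.2,0,0],[0,0,0,0,0.35,0,0],[0,0,0,0,0.5,0,0],[0,0,0,0,0.5,0,0]]]'

```text
time_s: 4.57
tcp_pos: [0.5435, 0.2426, 0.1105]
ee_rot: [[0.982, 0.001, -0.188], [0.188, 0.0, 0.982], [0.001, -1.0, 0.0]]
wrist_force: [-1.7, -0.4, 7.0]
gripper_width: 0.005
```

```bash
cat >> h.py <<'E'
def look(tag,P):
    F=[];Z=[]
    for n in ['side','side','side']:
        d=snap(n,tag+'.png'); s=r.sense(); F.append(s['wrist_force'][2]);Z.append(s['tcp_pos'][2])
    print('Fz',np.round(F,2),'z',np.round(Z,4))
    delta(P)
    b=cv2.imread('pics/%s.png'%tag); cv2.imwrite('pics/%sc.png'%tag,cv2.resize(b[200:320,300:430],None,fx=5,fy=5,interpolation=cv2.INTER_CUBIC))
E
python3 -c "
from h import *
look('p1',[.5428,.2425,.105])"
```

```text
Fz [6.78 7.21 7.83] z [0.1106 0.1107 0.1107]
t 4.72 tcp [0.5435 0.2427 0.1107] F [-0.84 -1.04  7.83] w 0.002 j [  39.7   25.6  -13.2    0.   -51.2 -118.8]
rotvec [-0.0002 -0.0009  0.0017] shift cm [-0.08  0.57 -0.01]
```

>>> step_arm --moves '[[[0,0,0,0,0.15,0,0],[0,0,0,0,0.3,0,0],[0,0,0,0,0.45,0,0],[0,0,0,0,0.6,0,0],[0,0,0,0,0.6,0,0]]]'

```text
time_s: 5.13
tcp_pos: [0.5439, 0.2428, 0.1056]
ee_rot: [[0.982, 0.003, -0.189], [0.189, 0.001, 0.982], [0.003, -1.0, 0.0]]
wrist_force: [-1.4, -0.4, 11.8]
gripper_width: 0.006
```

```bash
python3 -c "
from h import *
look('p1b',[.5428,.2425,.105])"
```

```text
Fz [11.4  10.75 11.47] z [0.1057 0.1058 0.1059]
t 5.28 tcp [0.544  0.2429 0.1059] F [-3.24 -1.63 11.47] w 0.003 j [ 3.970e+01  2.590e+01 -1.350e+01  1.000e-01 -5.050e+01 -1.188e+02]
rotvec [-0.0003 -0.0005  0.0031] shift cm [-0.12  0.09 -0.01]
```

View pics/p1bc.png

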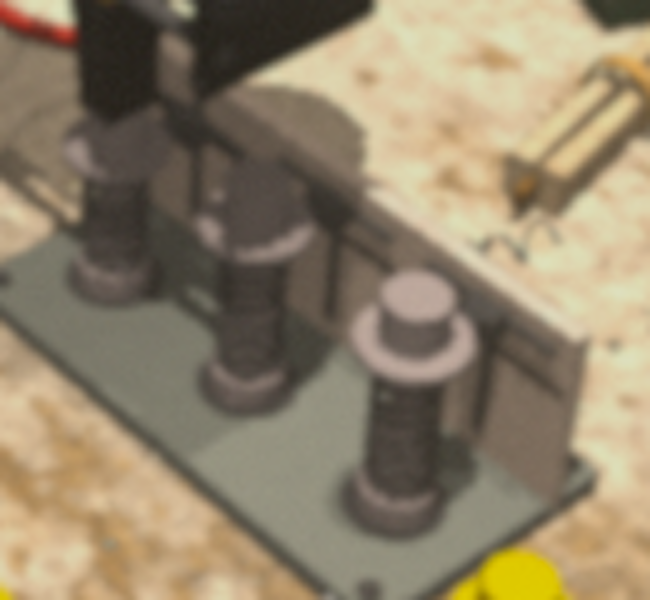

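>>> step_arm --moves '[[[0,0,0,0,-0.6,0,0],[0,0,0,0,-1.5,0,0],[0,0,0,0,-2.5,0,0],[0,0,0,-0.1,-2.5,-2.5,0],[0,0,0,-0.1,-2.5,-5,0]]]'

```text
time_s: 5.7
tcp_pos: [0.5514, 0.1937, 0.1289]
ee_rot: [[0.982, 0.001, -0.19], [0.19, 0.001, 0.982], [0.001, -1.0, 0.001]]
wrist_force: [0.5, -0.1, -0.8]
gripper_width: 0.009
```

```bash
python3 -c "
from h import *
look('q1',[.557,.1688,.120])"
```

```text
Fz [ 0.29 -0.23 -0.01] z [0.1284 0.1282 0.1282]
t 5.85 tcp [0.5512 0.1918 0.1282] F [ 0.61  0.91 -0.01] w 0.005 j [  35.1   23.5  -13.6   -0.   -52.9 -114.4]
rotvec [ 0.     -0.0039 -0.001 ] shift cm [ 0.15  0.82 -2.37]
```

View pics/q1c.png

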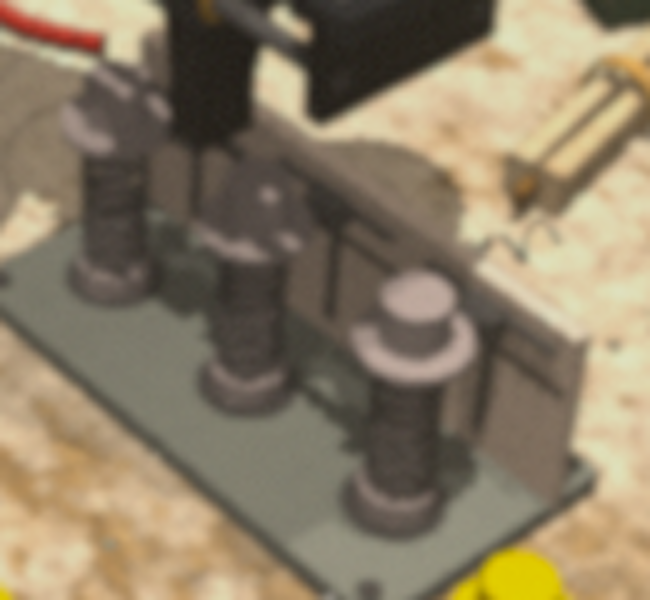

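>>> step_arm --moves '[[[0,-0.004,0,0.15,0,-1.2,0],[0,-0.004,0,0.15,0,-2.37,0],[0,-0.004,0,0.15,0.3,-2.37,0],[0,-0.004,0,0.15,0.6,-2.37,0],[0,-0.004,0,0.15,0.9,-2.37,0]]]'

```text
time_s: 6.27
tcp_pos: [0.5572, 0.1702, 0.1191]
ee_rot: [[0.982, -0.0, -0.191], [0.191, -0.0, 0.982], [-0.0, -1.0, -0.0]]
wrist_force: [0.7, -0.2, 0.3]
gripper_width: 0.008
```

>>> step_arm --moves '[[[0,0,0,0,0.2,0,0],[0,0,0,0,0.4,0,0],[0,0,0,0,0.6,0,0],[0,0,0,0,0.8,0,0],[0,0,0,0,0.8,0,0]]]'

```text
time_s: 6.68
tcp_pos: [0.5576, 0.1704, 0.1122]
ee_rot: [[0.981, 0.001, -0.192], [0.192, -0.0, 0.981], [0.001, -1.0, -0.0]]
wrist_force: [-0.8, -0.0, 6.0]
gripper_width: 0.004
```

```bash
python3 -c "
from h import *
look('p2',[.557,.1688,.105])"
```

```text
Fz [6.16 5.09 4.27] z [0.1124 0.1125 0.1125]
t 6.83 tcp [0.5577 0.1705 0.1125] F [-1.12 -0.48  4.27] w 0.006 j [  32.9   24.4  -14.8    0.   -50.7 -111.9]
rotvec [-0.      0.0034  0.0014] shift cm [-0.11  0.75 -0.16]
```

View pics/p2c.png

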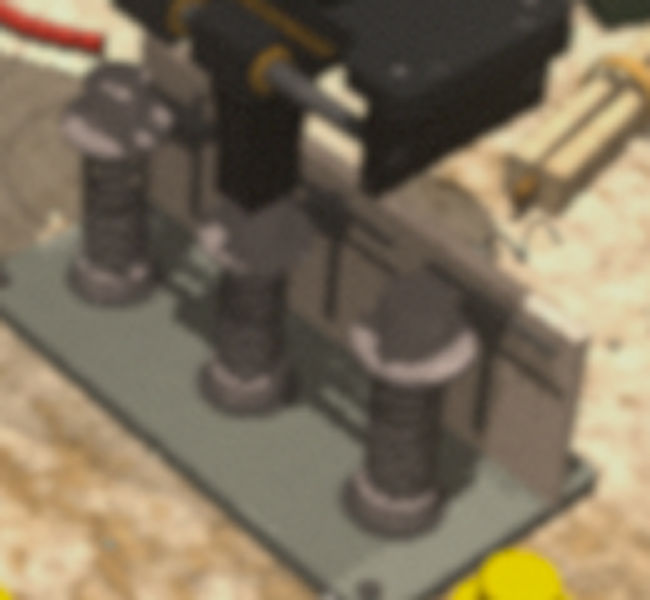

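>>> step_arm --moves '[[[0,0,0,0,0.1,0,0],[0,0,0,0,0.2,0,0],[0,0,0,0,0.35,0,0],[0,0,0,0,0.5,0,0],[0,0,0,0,0.5,0,0]]]'

```text
time_s: 7.25
tcp_pos: [0.558, 0.1706, 0.1083]
ee_rot: [[0.981, 0.002, -0.193], [0.193, 0.0, 0.981], [0.002, -1.0, -0.0]]
wrist_force: [-2.4, -1.2, 9.1]
gripper_width: 0.007
```

```bash
python3 -c "
from h import *
look('p2b',[.557,.1688,.105])"
```

```text
Fz [ 9.94 10.09  8.66] z [0.1084 0.1085 0.1085]
t 7.4 tcp [0.5581 0.1706 0.1085] F [-2.49 -0.23  8.66] w 0.007 j [ 3.290e+01  2.470e+01 -1.510e+01  1.000e-01 -5.010e+01 -1.118e+02]
rotvec [-0.      0.0038  0.0026] shift cm [-0.15  0.35 -0.16]
```

>>> step_arm --moves '[[[0,0,0,0,0.1,0,0],[0,0,0,0,0.2,0,0],[0,0,0,0,0.3,0,0],[0,0,0,0,0.35,0,0],[0,0,0,0,0.35,0,0]]]'

```text
time_s: 7.82
tcp_pos: [0.5583, 0.1707, 0.1056]
ee_rot: [[0.981, 0.003, -0.193], [0.193, 0.001, 0.981], [0.003, -1.0, -0.0]]
wrist_force: [-3.5, -0.5, 12.6]
gripper_width: 0.003
```

```bash
python3 -c "
from h import *
look('p2d',[.557,.1688,.105])"
```

```text
Fz [10.97 11.54 11.57] z [0.1057 0.1057 0.1057]
t 7.97 tcp [0.5584 0.1707 0.1057] F [-2.62 -0.57 11.57] w 0.005 j [ 3.290e+01  2.490e+01 -1.520e+01  1.000e-01 -4.970e+01 -1.118e+02]
rotvec [-0.      0.0041  0.0034] shift cm [-0.17  0.07 -0.16]
```

View pics/p2dc.png

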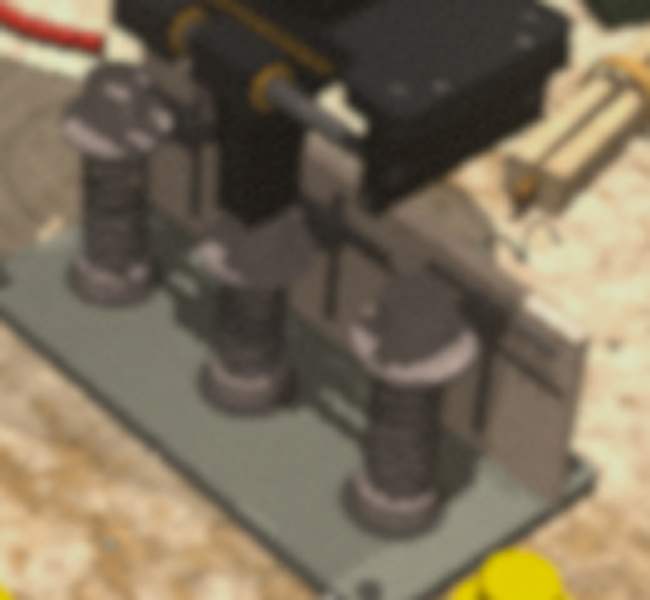

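>>> step_arm --moves '[[[0,0,0,0,-0.6,0,0],[0,0,0,0,-1.5,0,0],[0,0,0,0,-2.5,0,0],[0,0,0,-0.1,-2.5,-2.5,0],[0,0,0,-0.1,-2.5,-5,0]]]'

```text
time_s: 8.38
tcp_pos: [0.5662, 0.1217, 0.1288]
ee_rot: [[0.981, 0.002, -0.194], [0.194, 0.001, 0.981], [0.002, -1.0, 0.001]]
wrist_force: [0.0, -0.1, -1.2]
gripper_width: 0.005
```

```bash
python3 -c "
from h import *
look('q2',[.5712,.0951,.119])"
```

```text
Fz [-0.59  0.64 -0.75] z [0.1282 0.128  0.128 ]
t 8.53 tcp [0.5659 0.1198 0.128 ] F [-0.22  1.21 -0.75] w 0.002 j [  28.    23.1  -14.4   -0.   -52.5 -107.1]
rotvec [-0.0001  0.0002 -0.0003] shift cm [ 0.05  0.89 -2.53]
```

View pics/q2c.png

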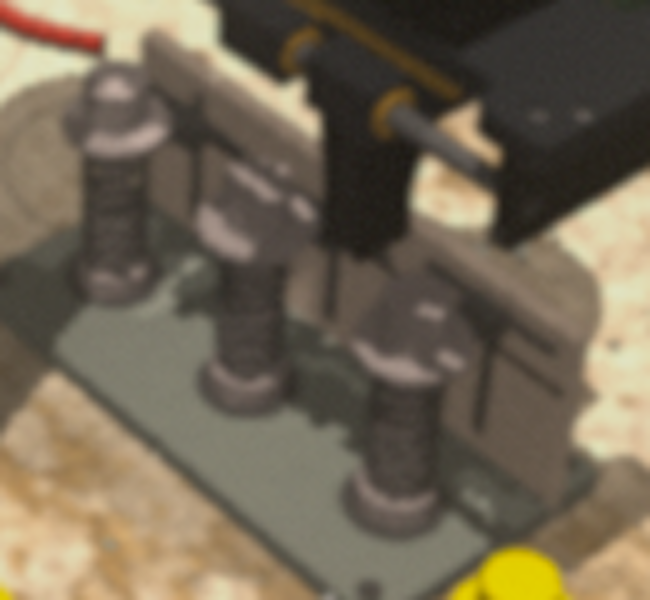

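>>> step_arm --moves '[[[0,0,0,0.05,0,-1.2,0],[0,0,0,0.05,0,-2.5,0],[0,0,0,0.05,0.3,-2.5,0],[0,0,0,0.05,0.6,-2.5,0],[0,0,0,0.05,0.9,-2.5,0]]]'

```text
time_s: 8.95
tcp_pos: [0.5711, 0.0964, 0.1186]
ee_rot: [[0.982, -0.0, -0.191], [0.191, 0.0, 0.982], [-0.0, -1.0, 0.0]]
wrist_force: [-0.0, 1.2, -0.7]
gripper_width: 0.006
```

>>> step_arm --moves '[[[0,0,0,0,0.2,0,0],[0,0,0,0,0.4,0,0],[0,0,0,0,0.6,0,0],[0,0,0,0,0.8,0,0],[0,0,0,0,0.8,0,0]]]'

```text
time_s: 9.37
tcp_pos: [0.5712, 0.0966, 0.1111]
ee_rot: [[0.981, 0.0, -0.192], [0.192, -0.0, 0.981], [0.0, -1.0, -0.0]]
wrist_force: [-0.5, 0.2, 2.7]
gripper_width: 0.003
```

>>> step_arm --moves '[[[0,0,0,0,0.1,0,0],[0,0,0,0,0.2,0,0],[0,0,0,0,0.35,0,0],[0,0,0,0,0.5,0,0],[0,0,0,0,0.5,0,0]]]'

```text
time_s: 9.78
tcp_pos: [0.5714, 0.0966, 0.1063]
ee_rot: [[0.981, 0.001, -0.192], [0.192, 0.0, 0.981], [0.001, -1.0, 0.0]]
wrist_force: [-1.6, -0.3, 4.6]
gripper_width: 0.004
```

```bash
python3 -c "
from h import *
look('p3',[.5712,.0951,.105])"
```

```text
Fz [4.82 5.08 5.27] z [0.1063 0.1063 0.1064]
t 9.93 tcp [0.5714 0.0965 0.1064] F [-0.03  0.3   5.27] w 0.007 j [  25.6   24.6  -15.7    0.   -49.7 -104.6]
rotvec [0.     0.0028 0.0007] shift cm [-0.05  0.14 -0.14]
```

View pics/p3c.png

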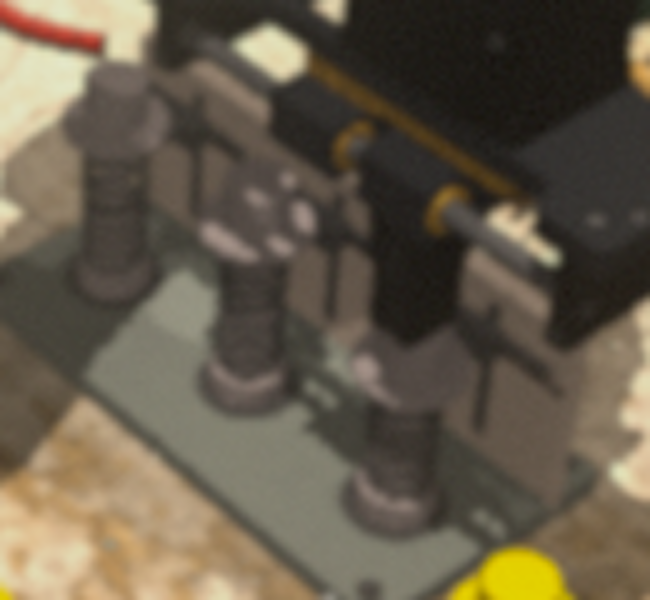

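>>> step_arm --moves '[[[0,0,0,0,0.2,0,0],[0,0,0,0,0.4,0,0],[0,0,0,0,0.6,0,0],[0,0,0,0,0.8,0,0],[0,0,0,0,0.9,0,0]]]'

```text
time_s: 10.35
tcp_pos: [0.5717, 0.0965, 0.098]
ee_rot: [[0.981, 0.001, -0.192], [0.192, -0.0, 0.981], [0.001, -1.0, -0.0]]
wrist_force: [-2.2, -0.8, 10.4]
gripper_width: 0.001
```

```bash
python3 -c "
from h import *
look('p3b',[.5712,.0951,.091])"
```

```text
Fz [8.12 8.44 8.57] z [0.0979 0.0981 0.0981]
t 10.5 tcp [0.5717 0.0965 0.0981] F [-2.43 -0.74  8.57] w 0.007 j [  25.6   25.1  -16.2    0.   -48.6 -104.6]
rotvec [0.0002 0.003  0.0013] shift cm [-0.08  0.71 -0.13]
```

>>> step_arm --moves '[[[0,0,0,0,0.2,0,0],[0,0,0,0,0.4,0,0],[0,0,0,0,0.6,0,0],[0,0,0,0,0.75,0,0],[0,0,0,0,0.75,0,0]]]'

```text
time_s: 10.92
tcp_pos: [0.5718, 0.0965, 0.0911]
ee_rot: [[0.981, 0.002, -0.192], [0.192, -0.0, 0.981], [0.002, -1.0, -0.0]]
wrist_force: [-3.2, -0.0, 11.6]
gripper_width: 0.003
```

```bash
python3 -c "
from h import *
look('p3d',[.5712,.0951,.091])"
```

```text
Fz [11.26  9.74 10.92] z [0.0912 0.0912 0.0913]
t 11.07 tcp [0.5718 0.0966 0.0913] F [-2.72 -0.2  10.92] w 0.003 j [ 2.560e+01  2.560e+01 -1.660e+01  1.000e-01 -4.770e+01 -1.046e+02]
rotvec [0.0003 0.0033 0.0018] shift cm [-0.09  0.03 -0.13]
```

View pics/p3dc.png

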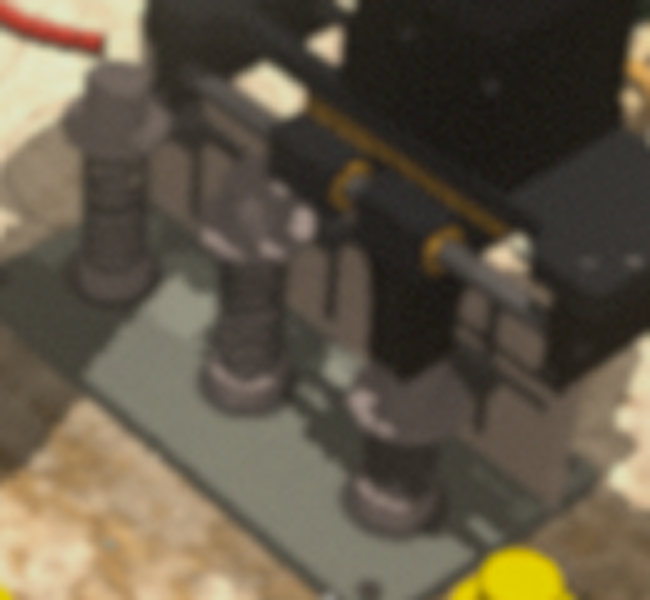

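>>> step_arm --moves '[[[0,0,0,0,-0.8,0,0],[0,0,0,0,-2,0,0],[0,0,0,0,-4,0,0],[0,0,0,-2,-6,0,45],[0,0,0,-4,-8,0,45]]]'

```text
time_s: 11.48
tcp_pos: [0.5317, 0.0889, 0.169]
ee_rot: [[0.982, -0.001, -0.191], [0.191, -0.0, 0.982], [-0.001, -1.0, 0.0]]
wrist_force: [0.4, -0.3, -0.2]
gripper_width: 0.089
```

```bash
python3 -c "
from h import *
look('q3',[.5712,.0951,.13]); 
snap('wrist','wrist3.png')"
```

```text
Fz [1.81 0.43 0.02] z [0.1734 0.1722 0.1707]
t 11.63 tcp [0.5318 0.0891 0.1707] F [ 0.46 -0.76  0.02] w 0.212 j [  26.7   16.9  -17.    -0.   -55.9 -105.7]
rotvec [-0.0012  0.0028  0.0032] shift cm [ 3.97  4.08 -0.17]
```

View pics/q3c.png

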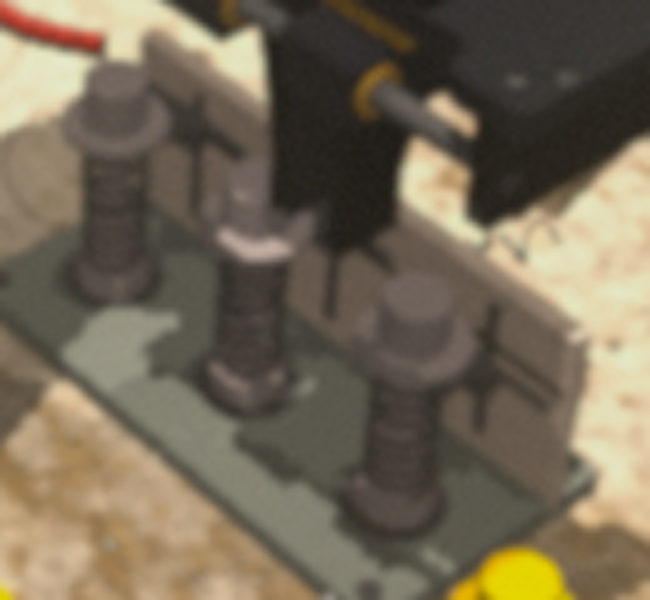

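View pics/wrist3.png

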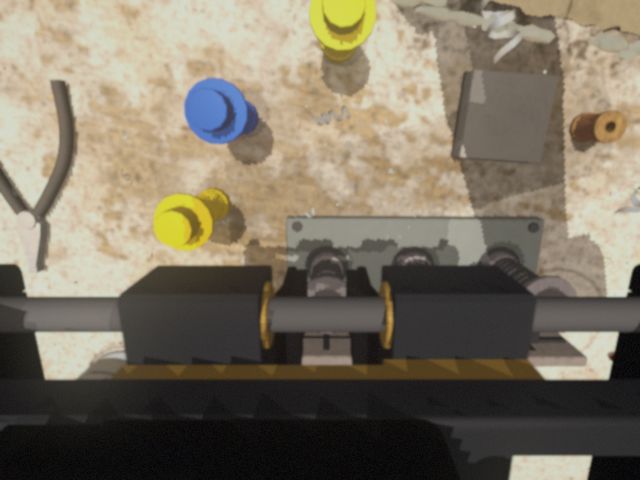

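>>> step_arm --moves '[[[0,0.003,0,1,0,-0.1,45],[0,0.003,0,2.5,1,-0.1,45],[0,0.003,0,4,2,-0.1,45],[0,0.003,0,4,3,-0.1,45],[0,0.003,0,4,4,-0.1,45]]]'

```text
time_s: 12.1
tcp_pos: [0.5719, 0.0954, 0.1269]
ee_rot: [[0.982, -0.003, -0.188], [0.188, -0.001, 0.982], [-0.003, -1.0, -0.0]]
wrist_force: [0.4, -0.7, -1.7]
gripper_width: 0.448
```

```bash
python3 -c "
from h import *
look('q4',[.5712,.0951,.1015]); 
snap('wrist','wrist4.png')
b=cv2.imread('pics/wrist4.png'); cv2.imwrite('pics/wc4.png',cv2.resize(b[200:380,230:430],None,fx=3.3,fy=3.3,interpolation=cv2.INTER_CUBIC))
"
```

```text
Fz [-1.92  0.24  0.71] z [0.1248 0.1261 0.1276]
t 12.25 tcp [0.5703 0.0949 0.1276] F [-0.66 -0.61  0.71] w 0.452 j [  25.5   23.2  -14.3   -0.   -52.7 -104.6]
rotvec [ 0.0009 -0.0007 -0.0042] shift cm [0.1  2.61 0.  ]
```

View pics/q4c.png

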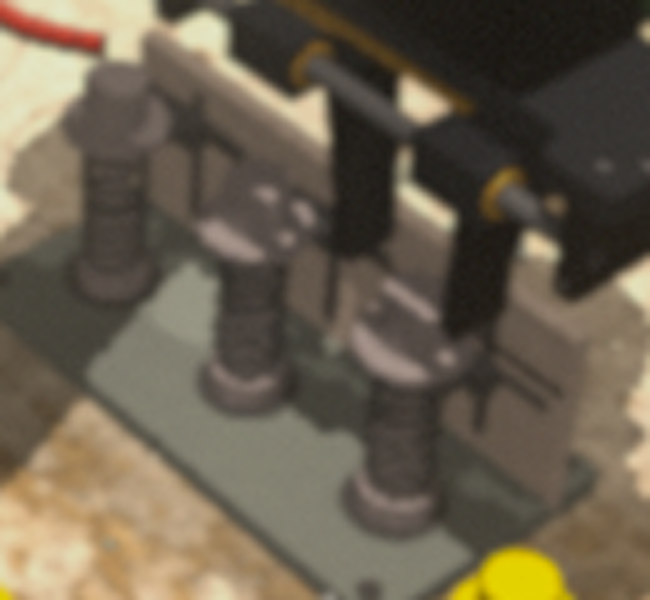

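View pics/wc4.png

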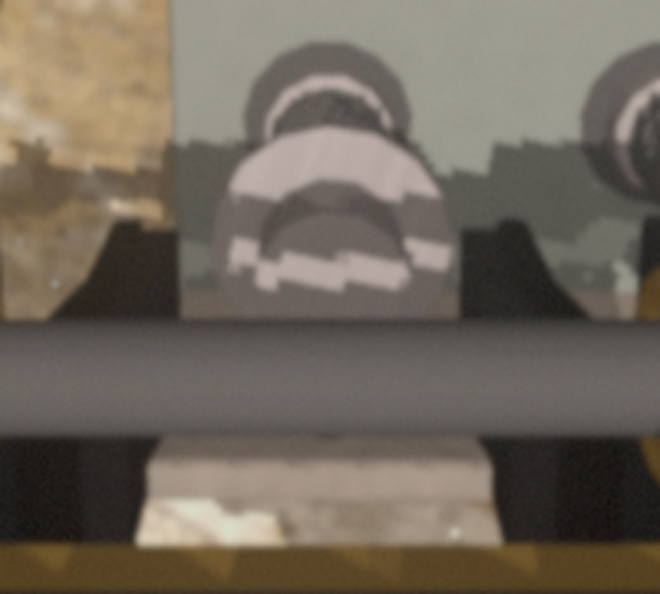

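>>> step_arm --moves '[[[0,0,0,0.1,0,0.25,45],[0,0,0,0.1,0,0.25,45],[0,0,0,0.1,0.4,0.25,45],[0,0,0,0.1,0.8,0.25,45],[0,0,0,0.1,0.8,0.25,45]]]'

```text
time_s: 12.72
tcp_pos: [0.5712, 0.098, 0.1209]
ee_rot: [[0.982, -0.001, -0.188], [0.188, -0.0, 0.982], [-0.001, -1.0, 0.0]]
wrist_force: [0.2, 0.4, -0.3]
gripper_width: 0.446
```

```bash
python3 -c "
from h import *
delta([.5712,.0975,.1015]); 
snap('wrist','wrist5.png')
b=cv2.imread('pics/wrist5.png'); cv2.imwrite('pics/wc5.png',cv2.resize(b[200:380,230:430],None,fx=3.3,fy=3.3,interpolation=cv2.INTER_CUBIC))
"
```

```text
t 12.72 tcp [0.5712 0.098  0.1209] F [ 0.22  0.38 -0.26] w 0.446 j [  25.7   23.7  -14.7   -0.   -51.7 -104.8]
rotvec [-0.     -0.0006 -0.0013] shift cm [-0.01  1.94 -0.05]
```

View pics/wc5.png

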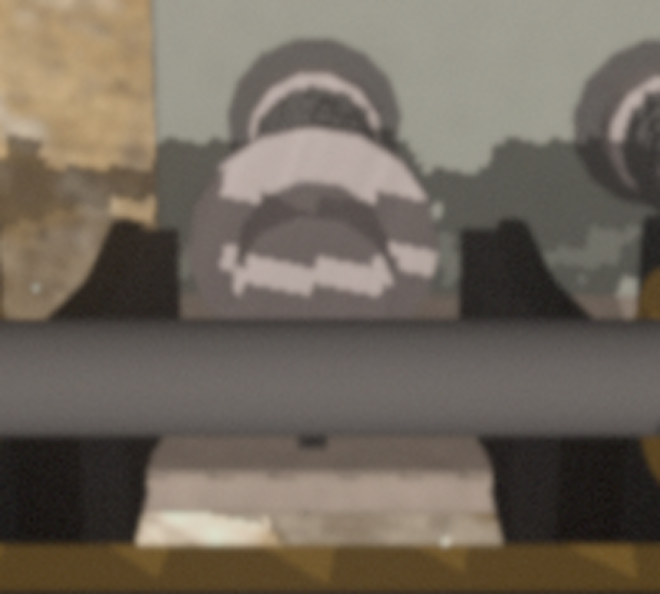

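>>> step_arm --moves '[[[0,0,0,0,0.4,-0.08,45],[0,0,0,0,0.8,-0.08,45],[0,0,0,0,1.2,-0.08,45],[0,0,0,0,1.6,-0.08,45],[0,0,0,0,1.6,-0.08,45]]]'

```text
time_s: 13.18
tcp_pos: [0.5714, 0.0971, 0.1043]
ee_rot: [[0.982, -0.002, -0.188], [0.188, -0.001, 0.982], [-0.002, -1.0, -0.0]]
wrist_force: [0.1, 0.1, 0.1]
gripper_width: 0.448
```

```bash
python3 -c "
from h import *
look('q6',[.5712,.0975,.1015]); 
"
```

```text
Fz [ 0.76 -0.26 -0.83] z [0.1048 0.1052 0.1055]
t 13.33 tcp [0.5722 0.0974 0.1055] F [-0.06  0.54 -0.83] w 0.449 j [  25.6   24.7  -15.6    0.   -49.7 -104.8]
rotvec [ 0.0001 -0.0003 -0.    ] shift cm [-0.09  0.4   0.03]
```

View pics/q6c.png

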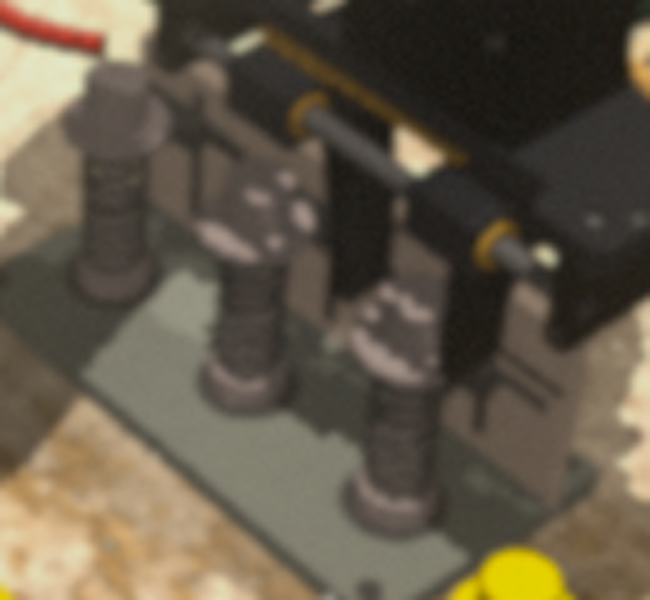

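>>> step_arm --moves '[[[0,0,0,-0.05,0.2,0,45],[0,0,0,-0.05,0.38,0,45],[0,0,0,-0.05,0.38,0,35],[0,0,0,-0.05,0.38,0,25],[0,0,0,-0.05,0.38,0,15]]]'

```text
time_s: 13.75
tcp_pos: [0.5716, 0.0973, 0.1018]
ee_rot: [[0.982, 0.0, -0.189], [0.189, 0.0, 0.982], [0.0, -1.0, 0.0]]
wrist_force: [-0.5, 0.3, -0.3]
gripper_width: 0.302
```

>>> step_arm --moves '[[[0,0,0,0,0,0,10],[0,0,0,0,0,0,10],[0,0,0,0,0,0,10],[0,0,0,0,0,0,0],[0,0,0,0,0,0,0]]]'

```text
time_s: 14.17
tcp_pos: [0.5716, 0.0972, 0.1018]
ee_rot: [[0.982, 0.0, -0.189], [0.189, 0.0, 0.982], [0.0, -1.0, -0.0]]
wrist_force: [0.8, -0.7, 0.2]
gripper_width: 0.266
```

```bash
python3 -c "
from h import *
look('q7',[.5712,.0975,.1015]); 
"
```

```text
Fz [0.6  0.92 1.55] z [0.1018 0.1018 0.1018]
t 14.32 tcp [0.5716 0.0973 0.1018] F [0.05 0.07 1.55] w 0.267 j [  25.7   24.9  -15.9    0.   -49.2 -104.8]
rotvec [ 0.     -0.0005  0.0002] shift cm [-0.04  0.03  0.03]
```

View pics/q7c.png

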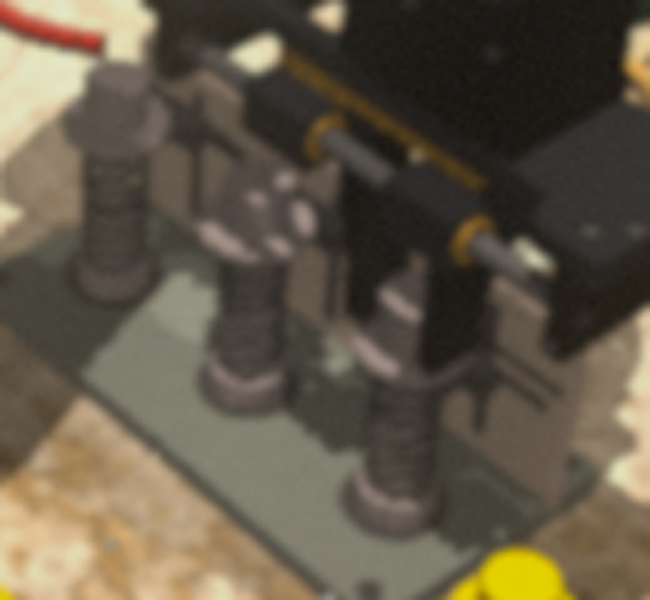

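>>> step_arm --moves '[[[0,0,0,0,-0.4,0,0],[0,0,0,0,-1,0,0],[0,0,0,0,-1.8,0,0],[0,0,0,0,-2.8,0,0],[0,0,0,0,-4,0,0]]]'

```text
time_s: 14.73
tcp_pos: [0.5714, 0.0972, 0.1426]
ee_rot: [[0.982, -0.0, -0.189], [0.189, -0.0, 0.982], [-0.0, -1.0, -0.0]]
wrist_force: [-0.0, 0.1, -0.1]
gripper_width: 0.265
```

>>> step_arm --moves '[[[0,0,0,-0.8,-0.8,0,0],[0,0,0,-2,-1,0,0],[0,0,0,-3.8,-1,0,0],[0,0,0,-5.6,-1,0,0],[0,0,0,-7.4,-1,0,0]]]'

```text
time_s: 15.15
tcp_pos: [0.4976, 0.083, 0.1525]
ee_rot: [[0.982, 0.001, -0.188], [0.188, 0.001, 0.982], [0.001, -1.0, 0.0]]
wrist_force: [0.3, 0.1, -0.7]
gripper_width: 0.261
```

```bash
python3 -c "
from h import *
look('q8',[.424,.208,.130]); 
"
```

```text
Fz [-1.29 -2.05 -0.2 ] z [0.1522 0.1524 0.1528]
t 15.3 tcp [0.4977 0.083  0.1528] F [ 0.86  0.45 -0.2 ] w 0.264 j [  27.9   14.9  -22.9   -0.   -52.2 -107. ]
rotvec [-0.0004  0.      0.001 ] shift cm [-4.88  2.28 13.67]
```

View pics/q8.png

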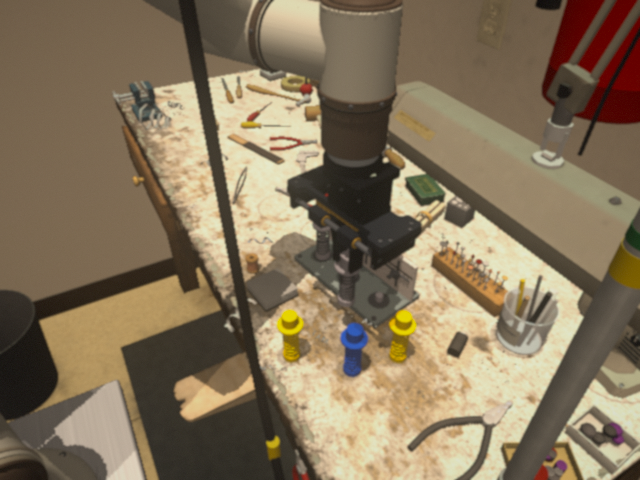

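>>> step_arm --moves '[[[0,0,0,-1,0,2,0],[0,0,0,-2,0,5,0],[0,0,0,-3,0,8,0],[0,0,0,-4,0,10.5,0],[0,0,0,-4.9,0,13,0]]]'

```text
time_s: 15.72
tcp_pos: [0.426, 0.2032, 0.1524]
ee_rot: [[0.982, 0.001, -0.189], [0.189, 0.001, 0.982], [0.001, -1.0, 0.001]]
wrist_force: [-0.0, 0.4, -0.9]
gripper_width: 0.266
```

>>> step_arm --moves '[[[0,0,0,0,0.4,0.6,0],[0,0,0,0,1,0.7,0],[0,0,0,0,1.6,0.7,0],[0,0,0,0,2.2,0.7,0],[0,0,0,0,2.8,0.7,0]]]'

```text
time_s: 16.13
tcp_pos: [0.4252, 0.2077, 0.1228]
ee_rot: [[0.982, -0.001, -0.187], [0.187, -0.001, 0.982], [-0.001, -1.0, -0.001]]
wrist_force: [-0.4, -0.0, -1.5]
gripper_width: 0.267
```

```bash
python3 -c "
from h import *
look('q9',[.424,.208,.1098]); snap('wrist','wrist9.png')
b=cv2.imread('pics/q9.png'); cv2.imwrite('pics/sc9.png',cv2.resize(b[180:330,220:400],None,fx=3.6,fy=3.6,interpolation=cv2.INTER_CUBIC))
"
```

```text
Fz [-2.73 -0.96 -0.93] z [0.1217 0.1223 0.1229]
t 16.28 tcp [0.4249 0.2076 0.1229] F [-0.1   0.78 -0.93] w 0.265 j [  45.8   14.3  -29.1    0.   -46.7 -125. ]
rotvec [ 0.0012 -0.0018 -0.0017] shift cm [-0.08  1.31  0.06]
```

View pics/sc9.png

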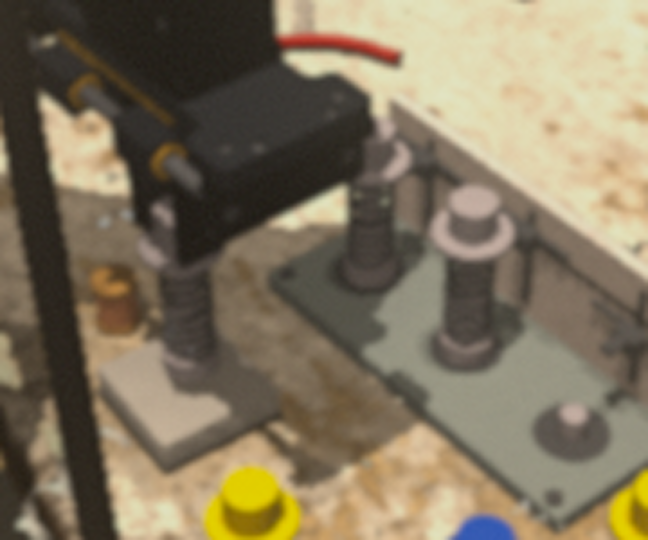

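View pics/wrist9.png

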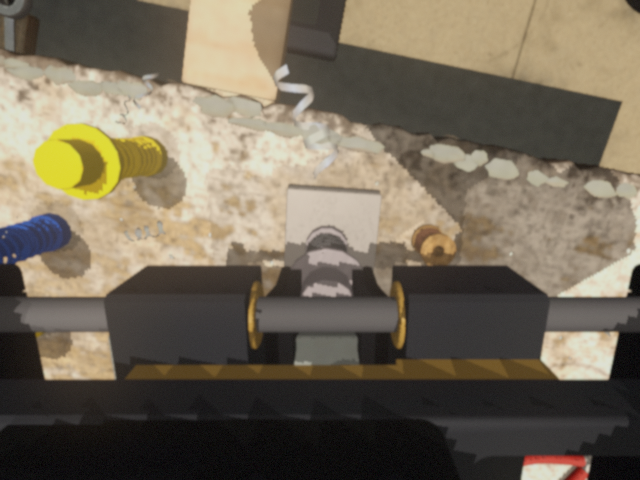

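>>> step_arm --moves '[[[0,0.0,0,0,0.3,0,0],[0,0,0,0,0.6,0,0],[0,0,0,0,0.9,0,0],[0,0,0,0,1.0,0,0],[0,0,0,0,1.0,0,0]]]'

```text
time_s: 16.75
tcp_pos: [0.4247, 0.2084, 0.1134]
ee_rot: [[0.982, -0.001, -0.189], [0.189, -0.001, 0.982], [-0.001, -1.0, -0.0]]
wrist_force: [1.3, 0.2, -1.1]
gripper_width: 0.264
```

>>> step_arm --moves '[[[0,0.0,0,0,0.1,0,0],[0,0,0,0,0.15,0,0],[0,0,0,0,0.2,0,0],[0,0,0,0,0.2,0,0],[0,0,0,0,0.2,0,0]]]'

```text
time_s: 17.17
tcp_pos: [0.425, 0.2086, 0.1118]
ee_rot: [[0.982, 0.0, -0.189], [0.189, 0.0, 0.982], [0.0, -1.0, 0.0]]
wrist_force: [0.5, 0.5, -1.5]
gripper_width: 0.262
```

```bash
python3 -c "
from h import *
look('q10',[.424,.208,.1098])
b=cv2.imread('pics/q10.png'); cv2.imwrite('pics/sc10.png',cv2.resize(b[180:330,220:400],None,fx=3.6,fy=3.6,interpolation=cv2.INTER_CUBIC))
"
```

```text
Fz [-0.66 -1.47 -1.04] z [0.1118 0.1118 0.1118]
t 17.32 tcp [0.425  0.2086 0.1118] F [-0.06  0.26 -1.04] w 0.269 j [  45.9   15.1  -29.9    0.   -44.9 -125. ]
rotvec [-0.0001 -0.0004  0.0002] shift cm [-0.11  0.2  -0.04]
```

View pics/sc10.png

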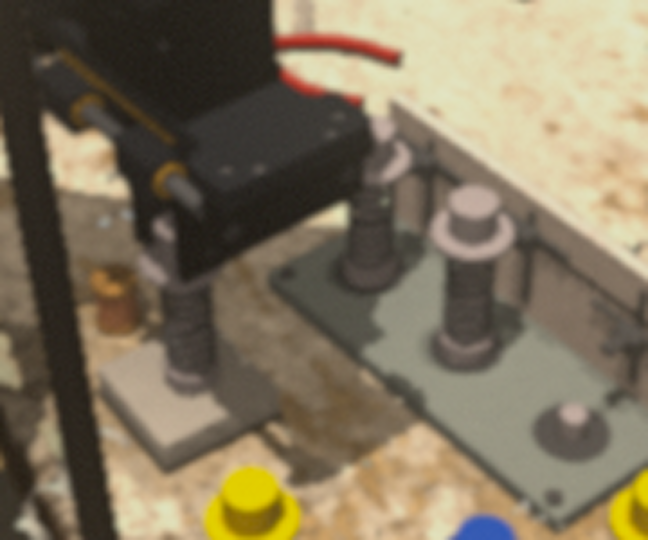

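>>> step_arm --moves '[[[0,0.0,0,0,0.05,0,0],[0,0,0,0,0.1,0,0],[0,0,0,0,0.15,0,0],[0,0,0,0,0.18,0,0],[0,0,0,0,0.18,0,0]]]'

```text
time_s: 17.73
tcp_pos: [0.4249, 0.2086, 0.1099]
ee_rot: [[0.982, -0.0, -0.189], [0.189, -0.0, 0.982], [-0.0, -1.0, -0.0]]
wrist_force: [0.8, -0.8, -1.1]
gripper_width: 0.262
```

```bash
python3 -c "
from h import *
look('q11',[.424,.208,.1098])
"
```

```text
Fz [-0.9  -1.13 -1.99] z [0.1099 0.1099 0.1099]
t 17.88 tcp [0.4249 0.2086 0.1099] F [-0.28 -0.03 -1.99] w 0.262 j [  45.9   15.3  -30.     0.   -44.7 -125. ]
rotvec [ 0.     -0.0004  0.    ] shift cm [-0.1   0.01 -0.04]
```

>>> step_arm --moves '[[[0,0.0,0,0,0.02,0,0],[0,0,0,0,0.04,0,0],[0,0,0,0,0.06,0,0],[0,0,0,0,0.06,0,0],[0,0,0,0,0.06,0,0]]]'

```text
time_s: 18.3
tcp_pos: [0.425, 0.2087, 0.1095]
ee_rot: [[0.982, 0.0, -0.189], [0.189, 0.0, 0.982], [0.0, -1.0, 0.0]]
wrist_force: [-0.3, -0.3, 0.0]
gripper_width: 0.265
```

```bash
python3 -c "
from h import *
look('q12',[.424,.208,.1098])
"
```

```text
Fz [0.16 0.71 0.52] z [0.1095 0.1095 0.1095]
t 18.45 tcp [0.425  0.2086 0.1095] F [ 1.15 -0.57  0.52] w 0.268 j [  45.9   15.3  -30.1    0.   -44.6 -125. ]
rotvec [-0.0001 -0.0005  0.0002] shift cm [-0.11 -0.03 -0.04]
```

Contact is made (force rose from -1.2 to about +0.4 N). Next I open the jaws gently.

>>> step_arm --moves '[[[0,0,0,0,0,0,27],[0,0,0,0,0,0,29],[0,0,0,0,0,0,32],[0,0,0,0,0,0,38],[0,0,0,0,0,0,45]]]'

```text
time_s: 18.87
tcp_pos: [0.4249, 0.2086, 0.1093]
ee_rot: [[0.982, 0.0, -0.189], [0.189, 0.0, 0.982], [0.0, -1.0, 0.0]]
wrist_force: [-0.4, 0.1, 0.1]
gripper_width: 0.385
```

>>> step_arm --moves '[[[0,0,0,0,0,0,50],[0,0,0,0,0,0,50],[0,0,0,0,-0.3,0,50],[0,0,0,0,-0.8,0,50],[0,0,0,0,-1.5,0,50]]]'

```text
time_s: 19.28
tcp_pos: [0.4247, 0.2084, 0.1245]
ee_rot: [[0.982, -0.001, -0.189], [0.189, -0.001, 0.982], [-0.001, -1.0, -0.001]]
wrist_force: [0.7, -0.3, 0.2]
gripper_width: 0.495
```

>>> step_arm --moves '[[[0,0,0,0,-2,0,50],[0,0,0,0,-4,0,50],[0,0,0,0,-6,0,50],[0,0,0,0,-8,0,50],[0,0,0,0,-10,0,50]]]'

```text
time_s: 19.7
tcp_pos: [0.4249, 0.2085, 0.2263]
ee_rot: [[0.982, 0.001, -0.189], [0.189, 0.001, 0.982], [0.001, -1.0, 0.001]]
wrist_force: [-1.0, 0.2, -0.5]
gripper_width: 0.5
```

```bash
python3 -c "
from h import *
look('q13',[.424,.208,.1098]);snap('top','top13.png')
b=cv2.imread('pics/q13.png'); cv2.imwrite('pics/sc13.png',cv2.resize(b[180:330,220:430],None,fx=3.6,fy=3.6,interpolation=cv2.INTER_CUBIC))
"
```

```text
Fz [ 3.31  0.12 -0.74] z [0.2306 0.2287 0.2266]
t 19.85 tcp [0.4256 0.2092 0.2266] F [ 0.31 -0.1  -0.74] w 0.499 j [  45.9    7.4  -20.7    0.   -61.6 -125. ]
rotvec [-0.0028 -0.0004  0.0042] shift cm [-0.23 11.68 -0.12]
```

View pics/sc13.png

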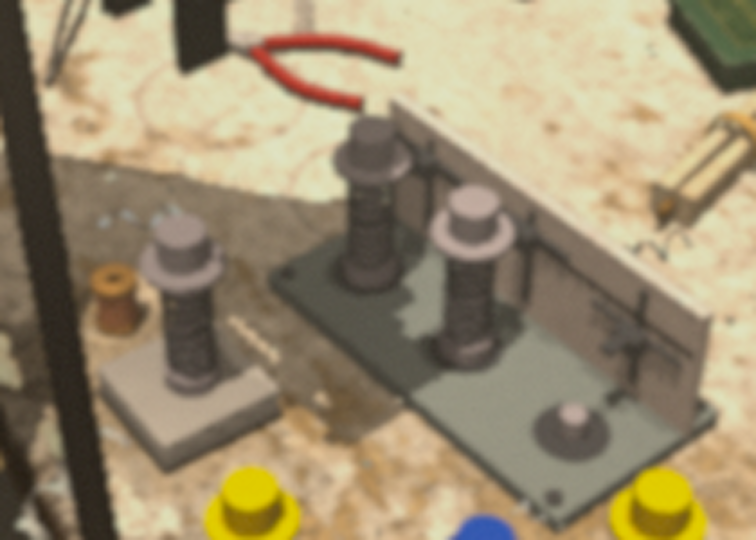

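```bash
python3 -c "
from h import *
d=load('q13');b=cv2.imread('pics/q13.png')
x0,y0,f=315,205,7
c=cv2.resize(b[y0:y0+85,x0:x0+105],None,fx=f,fy=f,interpolation=cv2.INTER_CUBIC)
ex=np.array([.982,.189,0]);ey=np.array([-.189,.982,0])
for O in [(.5428,.2425,0),(.557,.1688,0),(.5712,.0951,0)]:
  O=np.array(O)-[.001,.003,0]
  for z,col in [(.080,(0,0,255)),(.0728,(0,200,0)),(.0625,(255,0,0)),(.056,(0,255,255))]:
    for y in (-.026,.026):
      p=px(d,O+ex*.038+ey*y+[0,0,z]); cv2.circle(c,(int((p[0]-x0+.5)*f),int((p[1]-y0+.5)*f)),3,col,-1)
cv2.imwrite('pics/ptr.png',c)
"
```

```text
(no output)
```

View pics/ptr.png

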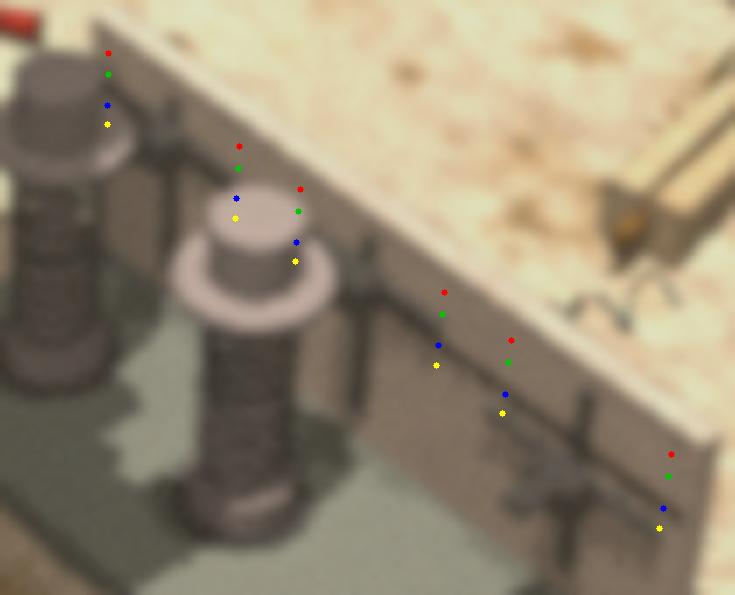

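View pics/top13.png

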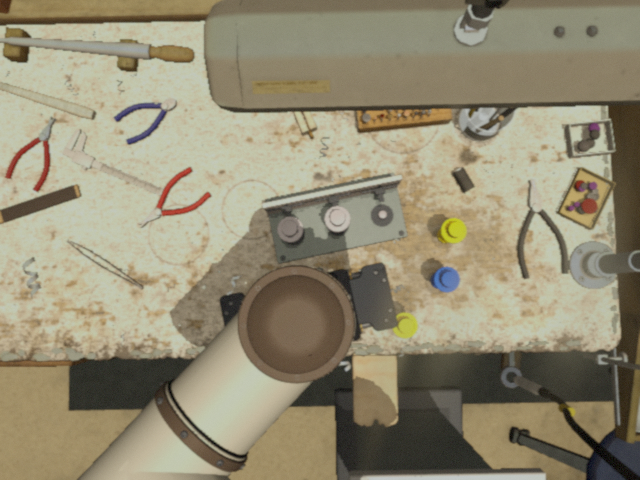

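```bash
python3 -c "
from h import *
bs=np.mean([cv2.imread('pics/q13.png').astype(float)],0)
import numpy as np
o=[]
for n,(x0,y0) in dict(a=(325,205),b=(355,225)).items():
  for fn in ['q13.png','side0.png']:
    c=cv2.imread('pics/'+fn)[y0:y0+36,x0:x0+36].astype(float); c=np.clip((c-20)*2.0,0,255).astype(np.uint8)
    o.append(cv2.resize(c,(360,288),interpolation=cv2.INTER_CUBIC))
cv2.imwrite('pics/ptr2.png',np.vstack([np.hstack(o[:2]),np.hstack(o[2:])]))
"
```

```text
(no output)
```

View pics/ptr2.png

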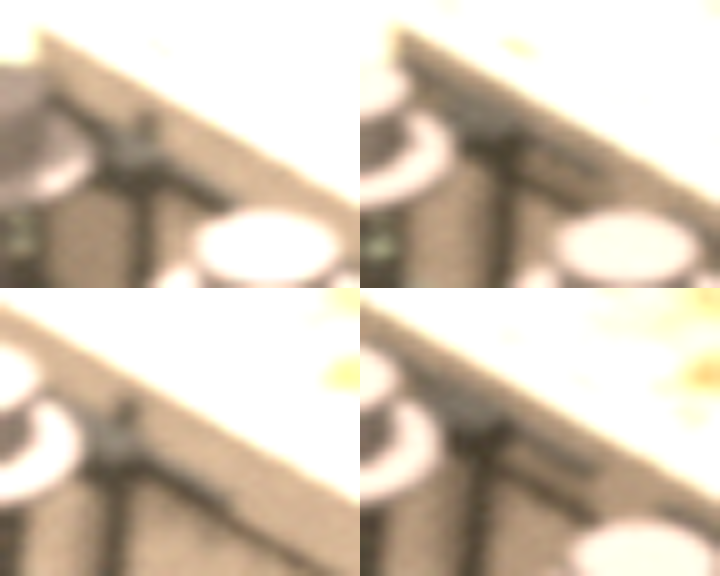

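```bash
python3 -c "
from h import *
print(r.finish_job())
"
```

```text
the job is handed in; nothing more can be done
None
```

I pressed all three springs on their seats and moved the soft one, at seat 3, onto the block. I then let go, raised the gripper clear and handed the job in at about 20 s of the 54 s allowed. No verdict was reported.

| Seat | Peak force, about | Compression, about | Finding |
|---|---|---|---|
| 1 | 11.5 N | 11 mm | sound |
| 2 | 11.7 N | 11 mm | sound |
| 3 | 11 N | 26 mm | soft |

- **Pointers:** in the last side picture, pointers 1 and 2 sit about 9 to 10 mm down, above the black line but not far past the 7.2 mm needed. Pointer 3 is clearly below the line.
- **Springs and spool:** the same picture shows the soft spring upright near the middle of the block, the two sound springs on their seats and the spool standing where it was. The gripper was clear of everything.
- **Checks that disagreed:** the side and top cameras differed by 3 to 5 mm on the springs and about 5 to 10 mm on the block. I used the top and wrist views, which agreed to about 1 to 2 mm, for the block and the tester's base plate. The last top picture was no help for the block and spool because the arm hid them, so their final state rests on the side view alone.

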